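# Make up two bench kits

### The arm

A 6-joint arm with a two-finger parallel gripper is mounted at the origin on a cart in front of the work surface, level with it; the furniture and walls round the work are solid. World frame = base frame: x ahead of the robot, y to its left, z up, the work surface at z = 0. Lengths are in mm, angles in rad, forces in N, time in s.
With the tool pointing down it reaches from about 300 to 875 mm from the base axis. Payload 6.4 kg.
Tool frame: the origin (TCP) lies at the very end of the fingers, on their centre line; the grasp point (between the pads) lies 19 mm behind it; z points along the fingers, y is the direction in which the jaws open and shut (so a half turn about z gives the same grasp; the last joint's range is limited). The gripper opens to 85 mm and grips with 20 to 120 N. Pads are 22 mm wide; open, the fingers measure 114 mm over their backs; the gripper's body (76 mm by 85 mm) begins 54 mm behind the grasp point. The pads swing forward as they close: fully open they stand 13 mm farther back than shut.
Start: joints at [1.123, 0.181, 1.607, -0, 1.354, -0.206], TCP at [137.671, 558.29, 231.288] pointing down, gripper open.
Joint ranges: [-2.99, 2.99], [-0.89, 2.07], [0.3, 2.58], [-1.14, 4.28], [0, 2.63], [-3.12, 3.12]. Speed limits (rad/s): [2.57, 2.57, 3.01, 3.14, 3.14, 3.14].

### API

Orientations are given as a unit quaternion [w, x, y, z].
In Python, from bench import robot, imaging gives the robot as it stands.
- The arm moves only by the tool servo_tool, never from a script. Its argument "commands" is a list of rows, each a list of 3 entries, a list of its own where there are three numbers: the shift along the tool's x, y, z in mm, then the turn, a rotation vector about the tool's x, y, z in rad, then the opening, from 0 (shut) to 1 (fully open). In form: [[[tx, ty, tz], [wx, wy, wz], gripper], ...]. A call has 1 to 5 rows; each row shifts and turns the commanded pose from where the row before left it, along the tool's axes as they then stand; what a row does not reach is not made up. A row lasts 1/10 s, in which the tool goes at most 50 mm and 8.59 degrees, less where a joint would pass 70% of its speed; a pose out of reach is approached as far as the arm can. A call with a gripper value outside its range is refused whole. The fingers move at their own pace and stop on an object; "force" is the grip in N (left out, the last holds). Time passes only in rows, so rows that do not move let the fingers close. It gives the time, the measured TCP pose, the force and the opening at its end, in the units of the state.
- robot.observe(): the state, without advancing time (a new reading comes with each control period).
- imaging.read_camera(name): name is "side" or "top" or "wrist"; returns (picture, depth): 420x560x3 uint8, red, green, blue; 420x560 float32, mm along the optical axis (not along the pixel's ray), 0 where there is no reading.
- imaging.get_calibration(name): a dict with "mtx" (3x3 intrinsics, pixels), "xyz" and "orientation" of the camera in the world. Camera axes: x right, y down, z forward; pixel columns grow to the right and rows downward; lengths in mm; the calibration is good to about 2 mm. A picture is of the moment at which its call begins: read the wrist's pose just before it. get_calibration takes no time and is no camera call; for the wrist camera it gives the pose at the moment of the call.
- robot.finish_job(): hands the job in, once; it reports no verdict.
The state is a dict: "t": time; "joints": joint angles; "qvel": joint speeds; "effort": joint torques, N m; "tcp_pos": TCP position; "tcp_rot": TCP orientation; "ft_force": force on the tool from outside, world axes, zero at the start; "wrist_torque": the same for the moment, N m; "grip_width": finger opening in mm.
Only numpy, scipy, OpenCV 4.12 (cv2) and the standard library are available. Lean on these libraries where they do the work, as an engineer would, in place of code of your own. Each camera call takes 0.05 s, during which the arm holds its last target. There are 200 camera calls.

### The job

Make up the two kits from the stock lying on the stand. For the forming kit, press the pliers fully down into their die-cut pocket in the foam-lined tray (they fit one way round only) and lay the dapping punch flat in the open compartment beside the pocket. For the fitting kit, in the wooden tray, lay the wooden wedge flat in the wide compartment and the long steel collet flat in the narrow one; leave the short collet where it lies, and let go of everything.

Things in the scene. Friction and masses are not known exactly. Their poses are not given: they have to be found in the camera images.
- pliers: Loose closed pliers, black handles, lying flat: 36 (x) x 144 (y) x 12 mm, 0.11 kg. Origin mid-length, at the underside. Round handles from y = +2 to +72, 36 wide over both at y = 18 to 38; jaws (15 wide) from y = -25 to -72. Balance near y = +12; grip across x at y = +24, tips below mid-height (6 mm). Their y axis is within 0.5 rad of the trays'.
- punch: Steel dapping punch, a rod with a thicker end, lying, loose: 15 x 73 x 15 mm, 0.12 kg; the longest of four small pieces that lie some 90 mm apart, in any order, roughly pointing away from the robot. Its own y axis lies along its length, x across, z up; origin at the centre of its underside. 
- wedge: Brown wooden wedge block, lying, loose: 22 x 50 x 14 mm, 0.03 kg. Its own y axis lies along its length, x across, z up; origin at the centre of its underside. 
- long_collet: The long turned steel collet, a stepped cylinder, lying (it does not roll), loose: 17 x 50 x 17 mm, 0.03 kg. Its own y axis lies along its length, x across, z up; origin at the centre of its underside. 
- short_collet: The short turned steel collet, 17 x 26 x 17 mm, 0.03 kg, loose: like the long one, half as long. It belongs to no kit: do not move it. Its own y axis lies along its length, x across, z up; origin at the centre of its underside. 
- foam_tray: Foam-lined tray, fixed, 116 (x) x 172 (y) mm; origin centre of underside, floor z = 4. Foam to z = 14 forms the pliers pocket, middle x = -26, y = 0, 3 mm clear: 43 wide for handles (y 46 to 75), 23 for jaws (y -75 to -12); no foam y -12 to 46 (finger gap). Seated pliers: y axis as the tray's, origin (-26, 0, 4). Punch compartment: x -4 to 55, y -83 to 46, middle (25, -18), rim z = 8.
- wooden_tray: Shallow wooden tray, fixed, 116 (x) x 78 (y) mm; origin at the centre of its underside, floor at z = 4 mm, rims and divider 3 mm thick, tops at z = 8. Narrow compartment: x -55 to -13, middle (-34, 0). Wide one: x -10 to 55, middle (22, 0). Both are 72 mm long along y; in the narrow one a piece must lie along y.
There are look-alikes about, which are no part of the job. There is more than one size of the wedge; the job needs the larger.

How it is judged (in metres and radians):
At the end, for the whole second after the job is handed in: Pliers level on the floor of their pocket (within 6 mm of centre, underside under 8 mm up); punch, wedge and long collet level on the floor (underside under 7.5 mm up) of their own compartments, between the rims; short collet within 30 mm of its start; all at rest and released (x of pliers in the frame of foam_tray between -0.032 and -0.02 m and y of pliers in the frame of foam_tray between -0.006 and 0.006 m and z of pliers in the frame of foam_tray between 0.001 and 0.008 m and angle between each of pliers, punch, wedge, long_collet's own z axis and vertical below 0.1 rad and linear speed of each of pliers, punch, wedge, long_collet below 0.02 m/s and angle between the y axis of pliers and the y axis of foam_tray, either way round below 0.1 rad and x of punch in the frame of foam_tray between 0.005 and 0.045 m and y of punch in the frame of foam_tray between -0.049 and 0.012 m and z of punch in the frame of foam_tray between 0.001 and 0.0075 m and x of wedge in the frame of wooden_tray between 0.0005 and 0.0445 m and y of wedge in the frame of wooden_tray between -0.013 and 0.013 m and z of wedge in the frame of wooden_tray between 0.001 and 0.0075 m and x of long_collet in the frame of wooden_tray between -0.048 and -0.02 m and y of long_collet in the frame of wooden_tray between -0.013 and 0.013 m and z of long_collet in the frame of wooden_tray between 0.001 and 0.0075 m and distance of short_collet from where it was at the start of the episode below 0.03 m); the robot touches nothing.
It fails at once if the short collet is moved from its place (distance of short_collet from where it was at the start of the episode above 0.03 m).
It also fails if it takes over 93 s, if anything falls off the work surface, if the arm or the gripper's body presses on something with over 40 N, if the wrist force passes 120 N, or if a joint passes its speed limit or range.

## Working session

There is one attempt and no reset: what is moved stays moved. The work goes in short steps, Python scripts to look and compute and a tool call to move; the robot and the scene stay as the last step left them, time stands still between calls to the robot, and variables do not carry over. Pictures are saved under pics/ and viewed, about 12 in all and at most 16, crops included, and the job is handed in when it is done.

Besides the shell and the picture viewer there is one more tool, called as a command line: name --argument value ..., lists and objects as JSON in quotes. servo_tool: Moves the arm, as the interface text tells. Its arguments: {"type":"object","properties":{"commands":{"type":"array","items":{"type":"array"}},"force":{"type":"number"}},"required":["commands"]}

```bash
mkdir -p pics; ls; cat > h.py <<'E'
import numpy as np,cv2
from scipy.spatial.transform import Rotation as R
from bench import robot,imaging
def cal(n):
    c=imaging.get_calibration(n);q=np.array(c["orientation"]);
    return np.array(c["mtx"]),np.array(c["xyz"],float),R.from_quat(q[[1,2,3,0]]).as_matrix()
def grab(n):
    K,t,M=cal(n);p,d=imaging.read_camera(n);np.savez(f"last_{n}.npz",p=p,d=d,K=K,t=t,M=M);return p,d,K,t,M
def load(n):
    z=np.load(f"last_{n}.npz");return z['p'],z['d'],z['K'],z['t'],z['M']
def world(d,K,t,M):
    v,u=np.mgrid[:d.shape[0],:d.shape[1]]
    c=np.stack([(u-K[0,2])/K[0,0]*d,(v-K[1,2])/K[1,1]*d,d],-1)
    return c@M.T+t
def save(n,img): cv2.imwrite("pics/"+n,cv2.cvtColor(img,cv2.COLOR_RGB2BGR))
E
python3 - <<'E'
from h import *
s=robot.observe();print({k:np.round(v,3) for k,v in s.items()})
for n in("top","side"):
    p,d,K,t,M=grab(n);save(n+"0.png",p);print(n,t.round(),M.round(2).tolist(),K[0,0])
E
```

```text
pics
{'t': np.float64(0.0), 'joints': array([ 1.123,  0.182,  1.608, -0.   ,  1.354, -0.206]), 'qvel': array([-0.001,  0.   ,  0.001, -0.   ,  0.001, -0.   ]), 'effort': array([ 0.0000e+00, -4.4486e+01, -3.5134e+01, -0.0000e+00,  9.0000e-03,
        0.0000e+00]), 'tcp_pos': array([137.414, 557.749, 230.363]), 'tcp_rot': array([-0.   ,  0.121,  0.993, -0.001]), 'ft_force': array([-0.417,  0.363,  0.289]), 'wrist_torque': array([-0.022, -0.072,  0.016]), 'grip_width': np.float64(85.303)}
top [487. -31. 888.] [[0.03, -1.0, 0.08], [-1.0, -0.03, 0.01], [-0.01, -0.08, -1.0]] 455.6847133110597
side [480. 721. 420.] [[-1.0, -0.05, 0.08], [-0.09, 0.45, -0.89], [0.01, -0.89, -0.45]] 459.5531174389235
```

View pics/top0.png

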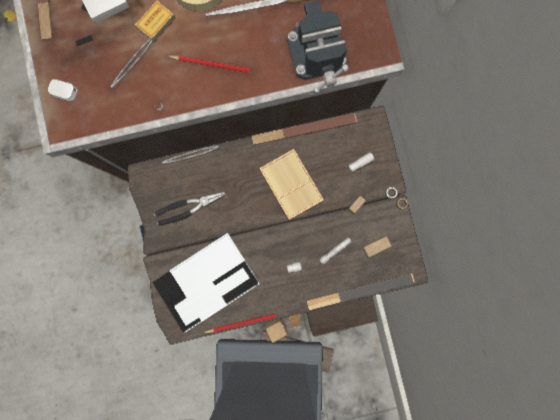

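View pics/side0.png

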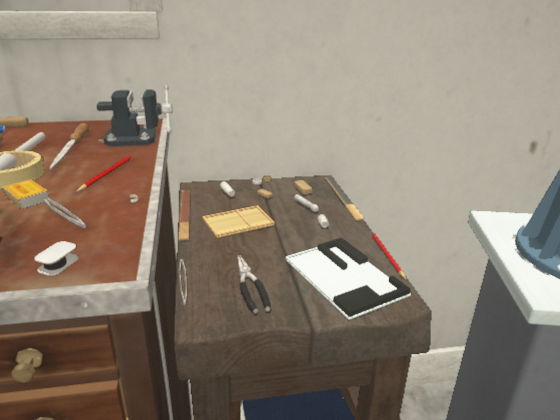

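The top view (x up, y left) shows: pliers (190,207), foam tray (207,283), wooden tray (292,184), punch (336,250), short collet (294,267), long collet (361,162), large wedge (377,246), small wedge (357,205). Next I'll enlarge it.

```bash
python3 - <<'E'
from h import *
p,d,K,t,M=load("top")
a=cv2.resize(p[135:285,255:425],None,fx=4.7,fy=4,interpolation=3)
a=cv2.resize(p[140:280,255:425],None,fx=4.2,fy=4.2,interpolation=3);save("c1.png",a)
b=cv2.resize(p[190:335,140:270],None,fx=4.1,fy=4.1,interpolation=3);save("c2.png",b)
W=world(d,K,t,M)
for n,u,v in [("pl",190,207),("foam",207,283),("wood",292,184),("lc",361,162),("w",377,246),("ws",357,205),("punch",336,250),("sc",294,267),("table",300,230),("bench",220,110)]:
    print(n,W[v,u].round(1))
E
```

```text
pl [563.2 150.3   0.8]
foam [416.8 110.9   0.8]
wood [613.7 -48.1   3.7]
lc [ 658.4 -180.    16.9]
w [ 497.4 -213.4   13.3]
ws [ 575.3 -174.5   11. ]
punch [ 487.5 -135.4   12.2]
sc [453.  -55.9  15.1]
table [524.5 -66.3  -3.4]
bench [713.8  77.6 147.4]
```

View pics/c1.png

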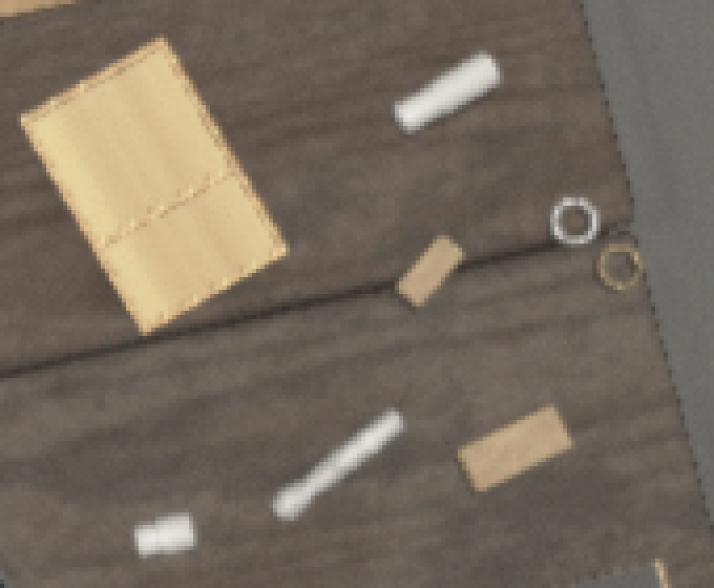

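View pics/c2.png

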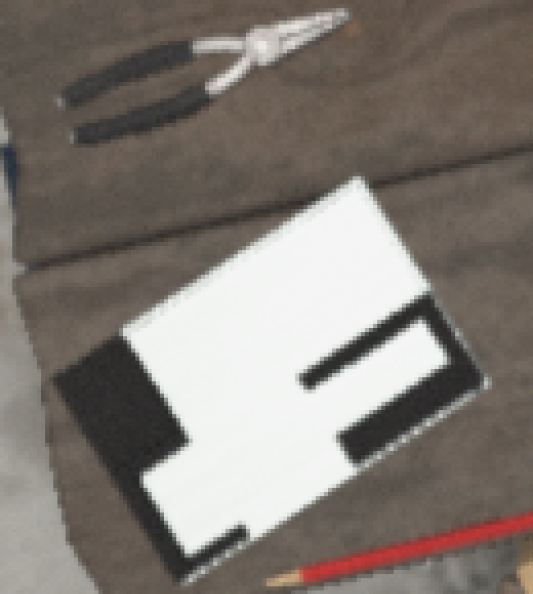

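The crops show the following:
- Wooden tray: narrow compartment at lower right. Crop corners are (165,38), (22,118), (145,333) and (287,250).
- Long collet centre (447,92), wedge (515,448), punch (338,465), short collet (165,535).
- Foam tray: jaw slot to the right. Corners are (55,378), (358,180), (485,383) and (182,582).
- Pliers: jaw tip (348,15), handles left at (65,102) and (78,136).

```bash
cat >> h.py <<'E'
def pix(u,v,z,cam):
    p,d,K,t,M=cam
    r=M@np.array([(u-K[0,2])/K[0,0],(v-K[1,2])/K[1,1],1.]);return t+r*(z-t[2])/r[2]
def move_to(x,y,z,yaw=None):
    "tool-frame shift (tool taken as pointing down) & z turn; yaw= world angle of the jaw axis (tool y) mod pi"
    s=robot.observe();q=np.array(s["tcp_rot"]);r=R.from_quat(q[[1,2,3,0]])
    sh=r.inv().apply(np.array([x,y,z])-s["tcp_pos"]);out=[sh.round(1)]
    ty=r.apply([0,1,0]);cur=np.arctan2(ty[1],ty[0])
    if yaw is not None:
        dy=(yaw-cur+np.pi/2)%np.pi-np.pi/2;out+=["turn_z",round(-dy,3)]
    print("tcp",np.round(s["tcp_pos"],1),"jaw",round(cur,3),"j6",round(s["joints"][5],2),"shift",*out,"tilt",np.round(r.apply([0,0,1]),3),"t",s["t"])
E
python3 - <<'E'
from h import *
c=load("top")
A=lambda x,y,z:pix(255+x/4.2,140+y/4.2,z,c)[:2]
B=lambda x,y,z:pix(140+x/4.1,190+y/4.1,z,c)[:2]
def seg(n,a,b):
    d=b-a;print(n,((a+b)/2).round(1),"len",np.hypot(*d).round(1),"ang",round(np.arctan2(d[1],d[0]),3))
def box(n,P):
    P=np.array(P);e1=P[1]-P[0];e2=P[2]-P[1];print(n,P.mean(0).round(1),np.hypot(*e1).round(1),np.hypot(*e2).round(1),np.arctan2(*e1[::-1]).round(3),np.arctan2(*e2[::-1]).round(3))
box("wood",[A(*p,8) for p in [(165,38),(22,118),(145,333),(287,250)]])
box("foam",[B(*p,8) for p in [(358,180),(55,378),(182,582),(485,383)]])
seg("lc",A(398,115,12),A(496,68,12)); seg("wedge",A(466,470,10),A(565,425,10))
seg("punch",A(280,508,10),A(400,418,10)); seg("sc",A(136,540,12),A(194,530,12))
seg("pliers",B(348,15,6),B(70,122,6))
print(R.from_quat(np.array(robot.observe()["tcp_rot"])[[1,2,3,0]]).as_matrix().round(3), cal("wrist")[1],cal("wrist")[2].round(2).tolist(),cal("wrist")[0][0,0])
E
```

```text
wood [613.4 -47.6] 76.5 115.3 2.114 -2.596
foam [417.9 111.8] 168.7 111.8 2.18 -2.535
lc [ 659.8 -181.6] len 50.6 ang -1.093
wedge [ 496.5 -215.6] len 49.9 ang -1.119
punch [ 487.1 -135.7] len 68.7 ang -0.903
sc [452.1 -56.5] len 26.8 ang -1.372
pliers [563.4 147.2] len 141.0 ang 1.969
[[-0.971  0.239 -0.001]
 [ 0.239  0.971 -0.001]
 [ 0.    -0.002 -1.   ]] [ 67.09265888 575.83319893 373.28336575] [[0.24, 0.93, 0.28], [0.97, -0.23, -0.07], [-0.0, 0.28, -0.96]] 376.3003365631607
```

servo_tool --commands '[[[-34,-29.5,2],[0,0,0],0.5],[[-34,-29.5,2],[0,0,0],0.5],[[-34,-29.5,2],[0,0,0],0.5],[[-34,-29.5,2],[0,0,0],0.5],[[-34,-29.5,2],[0,0,0],0.5]]' --force 50

```text
t: 0.6
tcp_pos: [267.8, 372.7, 220.9]
tcp_rot: [-0.0, 0.12, 0.993, -0.0]
ft_force: [1.4, -0.3, 1.0]
grip_width: 43.0
```

servo_tool --commands '[[[-34,-29.5,2],[0,0,0],0.5],[[-34,-29.5,2],[0,0,0],0.5],[[-34,-29.5,2],[0,0,0],0.5],[[-34,-29.5,2],[0,0,0],0.5],[[-34,-29.5,2],[0,0,0],0.5]]'

```text
t: 1.1
tcp_pos: [397.7, 188.8, 211.1]
tcp_rot: [0.0, 0.121, 0.993, 0.0]
ft_force: [0.8, 1.5, -0.9]
grip_width: 43.1
```

servo_tool --commands '[[[-34,-29.5,2],[0,0,0],0.5],[[-34,-29.5,2],[0,0,0],0.5],[[-34,-29.5,2],[0,0,0],0.5],[[-34,-29.5,2],[0,0,0],0.5],[[-34,-29.5,2],[0,0,0],0.5]]'

```text
t: 1.6
tcp_pos: [527.4, 4.8, 200.9]
tcp_rot: [-0.0, 0.121, 0.993, 0.0]
ft_force: [0.2, 1.0, -0.0]
grip_width: 42.9
```

servo_tool --commands '[[[-34,-29.5,8],[0,0,0.14],0.5],[[-29.5,-34,8],[0,0,0.14],0.5],[[-24,-38,8],[0,0,0.14],0.5],[[0,0,5],[0,0,0.14],0.5],[[0,0,5],[0,0,0.14],0.5]]'

```text
t: 2.1
tcp_pos: [568.9, -119.4, 166.1]
tcp_rot: [-0.001, 0.458, 0.889, -0.0]
ft_force: [0.2, 0.9, -0.2]
grip_width: 43.1
```

servo_tool --commands '[[[0,0,0],[0,0,0.14],0.5],[[0,0,0],[0,0,0],0.5]]'

```text
t: 2.3
tcp_pos: [568.9, -117.7, 166.5]
tcp_rot: [-0.001, 0.516, 0.857, -0.0]
ft_force: [-0.2, 0.1, -0.1]
grip_width: 42.7
```

```bash
python3 - <<'E'
from h import *
move_to(659.8,-181.6,4,0.478)
p=grab("wrist")[0];save("w1.png",p)
E
```

```text
tcp [ 568.9 -117.7  166.5] jaw 0.487 j6 -0.9 shift [-99.2  50.5 162.3] turn_z 0.009 tilt [-0.001  0.001 -1.   ] t 2.3
```

View pics/w1.png

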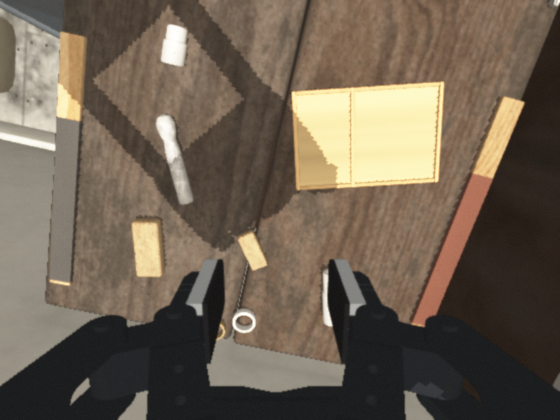

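The wrist view shows: wooden tray corners (292,92), (443,82), (439,182), (297,190); wedge (147,248); punch from (165,116) to (186,204); short collet (175,45). The long collet at (328,298) is partly behind a finger.

```bash
python3 - <<'E'
from h import *
c=load("wrist")
f=lambda u,v,z:pix(u,v,z,c)[:2].round(1)
P=np.array([f(*p,8) for p in [(292,92),(443,82),(439,182),(297,190)]]);e=P[1]-P[0];print("wood",P.mean(0),np.hypot(*e),np.hypot(*(P[2]-P[1])),np.arctan2(e[1],e[0]))
a,b=f(133,222,14),f(161,222,14);print("wedge",f(147,248,12))
a,b=f(165,116,8),f(186,204,8);print("punch",(a+b)/2,np.hypot(*(a-b)),np.arctan2(*(b-a)[::-1]))
print("sc",f(175,45,12))
W=world(*c[1:]);print(W[250,400].round(1),W[240,147].round(1),W[45,175].round(1))
E
```

```text
wood [613.5  -46.75] 114.8428491461267 77.77898173671338 0.5517690726592552
wedge [ 495.8 -213.3]
punch [ 487.  -134.9] 72.08134293976494 -0.9211909652975664
sc [452.6 -55.5]
[ 693.7 -116.5   -1.7] [ 493.3 -205.3   14.3] [453.8 -55.5  16.4]
```

servo_tool --commands '[[[-33,17,10],[0,0,0],0.5],[[-33,17,10],[0,0,0],0.5],[[-33,16.5,30],[0,0,0],0.5],[[0,0,40],[0,0,0],0.5],[[0,0,35],[0,0,0],0.5]]'

```text
t: 2.85
tcp_pos: [660.9, -181.9, 40.4]
tcp_rot: [0.0, 0.513, 0.858, -0.0]
ft_force: [0.2, 0.0, -1.0]
grip_width: 42.6
```

servo_tool --commands '[[[0,0,0],[0,0,0],0.5]]'

```text
t: 2.95
tcp_pos: [656.0, -179.3, 35.5]
tcp_rot: [-0.006, 0.513, 0.858, -0.001]
ft_force: [-1.2, 1.2, -0.9]
grip_width: 42.7
```

```bash
python3 - <<'E'
from h import *
move_to(659.8,-181.2,4,0.478)
p=grab("wrist")[0];save("w2.png",p)
E
```

```text
tcp [ 656.  -179.3   35.5] jaw 0.492 j6 -0.93 shift [-3.8  2.6 31.5] turn_z 0.014 tilt [-0.011  0.005 -1.   ] t 2.95
```

View pics/w2.png

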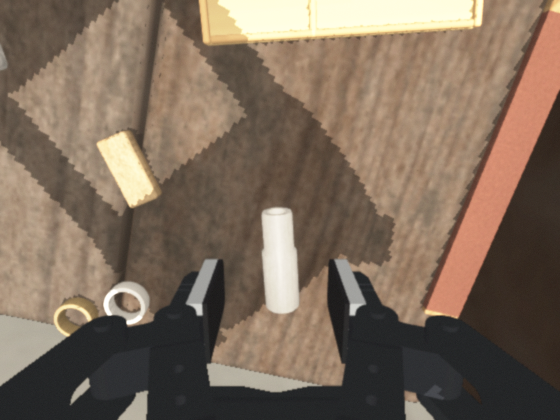

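The long collet runs from (277,210) to (282,310), between the open fingers at columns 220 and 335, so it is well centred.

servo_tool --commands '[[[0,0,0],[0,0,0],0.5]]'

```text
t: 3.1
tcp_pos: [661.6, -181.6, 44.2]
tcp_rot: [0.001, 0.514, 0.858, 0.0]
ft_force: [1.1, -0.6, 0.4]
grip_width: 43.1
```

```bash
python3 - <<'E'
from h import *
move_to(659.8,-181.2,4,0.478)
E
```

```text
tcp [ 661.6 -181.6   44.2] jaw 0.491 j6 -0.93 shift [ 1.2 -1.4 40.2] turn_z 0.013 tilt [ 0.002 -0.001 -1.   ] t 3.1
```

servo_tool --commands '[[[0,0,12],[0,0,0],0.5],[[1,-1.4,12],[0,0,0.013],0.5],[[0,0,9],[0,0,0],0.5],[[0,0,4],[0,0,0],0.5],[[0,0,0],[0,0,0],0.2]]'

```text
t: 3.6
tcp_pos: [658.0, -180.8, 4.2]
tcp_rot: [-0.001, 0.52, 0.854, -0.0]
ft_force: [-0.1, 0.6, 0.7]
grip_width: 29.3
```

servo_tool --commands '[[[0,0,0],[0,0,0],0.0],[[0,0,0],[0,0,0],0.0],[[0,0,0],[0,0,0],0.0],[[0,0,0],[0,0,0],0.0]]'

```text
t: 4.0
tcp_pos: [658.9, -181.2, 5.6]
tcp_rot: [0.0, 0.52, 0.854, 0.0]
ft_force: [-0.6, 0.3, 0.1]
grip_width: 15.4
```

servo_tool --commands '[[[0,0,-10],[0,0,0],0.0],[[0,0,-25],[0,0,0],0.0],[[10,0,-15],[0,0,0],0.0],[[30,-3,0],[0,0,0],0.0],[[40,-4,0],[0,0,0],0.0]]'

```text
t: 4.5
tcp_pos: [617.2, -114.4, 57.5]
tcp_rot: [0.002, 0.521, 0.853, 0.0]
ft_force: [-0.0, 0.6, -1.1]
grip_width: 15.5
```

servo_tool --commands '[[[35,-4,0],[0,0,0],0.0],[[15,-1.6,0],[0,0,0],0.0],[[7.5,0,0],[0,0,-0.075],0.0],[[0,0,15],[0,0,0],0.0],[[0,0,0],[0,0,0],0.0]]'

```text
t: 5.0
tcp_pos: [583.8, -64.9, 38.6]
tcp_rot: [-0.001, 0.489, 0.872, -0.0]
ft_force: [-0.9, -0.6, -0.3]
grip_width: 15.4
```

```bash
python3 - <<'E'
from h import *
print(robot.observe()["grip_width"])
p=grab("wrist")[0];save("w3.png",p)
move_to(584.5,-64.8,10.5,0.552)
E
```

```text
15.441390306134158
tcp [584.1 -65.1  39. ] jaw 0.549 j6 -0.86 shift [ 0.   0.6 28.5] turn_z -0.003 tilt [-0.002  0.    -1.   ] t 5.05
```

View pics/w3.png

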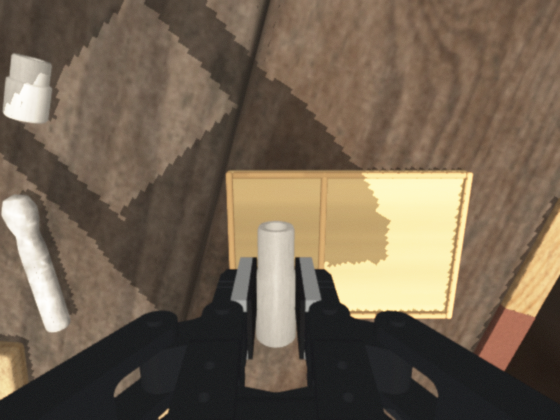

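The collet is held aligned over the narrow compartment (columns 230–322). Lowering it.

servo_tool --commands '[[[0,0,12],[0,0,0],0.0],[[0,0,10],[0,0,0],0.0],[[0,0,5],[0,0,0],0.0],[[0,0,1.5],[0,0,0],0.0],[[0,0,0],[0,0,0],0.0]]'

```text
t: 5.55
tcp_pos: [584.3, -64.7, 11.3]
tcp_rot: [-0.0, 0.488, 0.873, -0.0]
ft_force: [0.8, 0.8, 0.3]
grip_width: 15.4
```

servo_tool --commands '[[[0,0,0],[0,0,0],0.3],[[0,0,0],[0,0,0],0.3],[[0,0,-15],[0,0,0],0.3],[[0,0,-30],[0,0,0],0.5],[[0,0,-30],[0,0,0],0.5]]'

```text
t: 6.05
tcp_pos: [584.4, -64.6, 88.5]
tcp_rot: [-0.0, 0.488, 0.873, -0.0]
ft_force: [0.3, -0.8, 0.4]
grip_width: 42.6
```

```bash
python3 - <<'E'
from h import *
move_to(496.2,-214.4,50,-1.119+np.pi/2)
E
```

```text
tcp [584.4 -64.6  88.5] jaw 0.551 j6 -0.86 shift [ -81.5 -153.6   38.5] turn_z 0.099 tilt [-0.  0. -1.] t 6.05
```

servo_tool --commands '[[[-16,-31,0],[0,0,0],0.5],[[-22,-40,0],[0,0,0],0.5],[[-22,-40,0],[0,0,0],0.5],[[-14,-28,10],[0,0,0],0.5],[[-7.5,-14.6,15],[0,0,0.1],0.5]]'

```text
t: 6.55
tcp_pos: [496.5, -217.7, 64.3]
tcp_rot: [0.002, 0.533, 0.846, -0.0]
ft_force: [0.3, -0.0, -1.1]
grip_width: 42.5
```

servo_tool --commands '[[[0,0,10],[0,0,0],0.5],[[0,0,0],[0,0,0],0.5]]'

```text
t: 6.75
tcp_pos: [495.7, -214.1, 51.3]
tcp_rot: [-0.001, 0.531, 0.847, 0.0]
ft_force: [-0.1, -0.8, -0.2]
grip_width: 42.4
```

```bash
python3 - <<'E'
from h import *
p=grab("wrist")[0];save("w4.png",p)
move_to(496.2,-214.4,3,-1.119+np.pi/2)
E
```

```text
tcp [ 496.5 -213.9   52. ] jaw 0.453 j6 -1.08 shift [-0.3 -0.4 49. ] turn_z 0.001 tilt [-0.     0.001 -1.   ] t 6.8
```

View pics/w4.png

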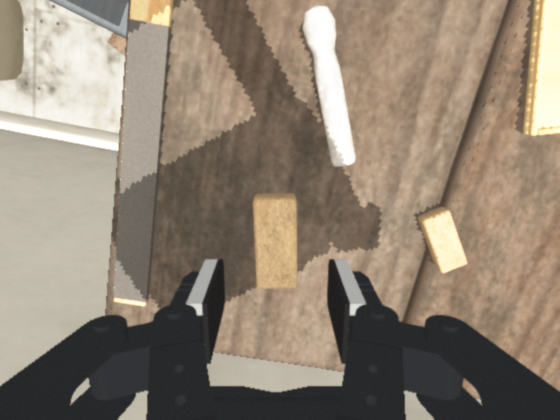

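The wedge is centred at (276,242), aligned and mid-gap. Descending to grip.

servo_tool --commands '[[[0,0,16],[0,0,0],0.5],[[0,0,16],[0,0,0],0.5],[[0,0,11],[0,0,0],0.5],[[0,0,5],[0,0,0],0.5],[[0,0,0],[0,0,0],0.2]]'

```text
t: 7.3
tcp_pos: [496.4, -213.9, 3.5]
tcp_rot: [-0.0, 0.531, 0.848, 0.0]
ft_force: [0.1, 0.2, -0.3]
grip_width: 28.9
```

servo_tool --commands '[[[0,0,0],[0,0,0],0.1],[[0,0,0],[0,0,0],0.1],[[0,0,0],[0,0,0],0.1],[[0,0,0],[0,0,0],0.1]]'

```text
t: 7.7
tcp_pos: [496.7, -214.8, 4.3]
tcp_rot: [0.0, 0.531, 0.847, -0.0]
ft_force: [-0.5, 0.4, 1.2]
grip_width: 20.3
```

```bash
python3 - <<'E'
from h import *
o=np.array([613.5,-47]);w=o+22*np.array([np.cos(.552),np.sin(.552)]);print(w)
move_to(w[0],w[1],50,0.552)
E
```

```text
[632.23250375 -35.46339291]
tcp [ 496.7 -214.8    4.3] jaw 0.451 j6 -1.08 shift [102.3 200.2 -45.7] turn_z -0.101 tilt [ 0.001 -0.001 -1.   ] t 7.7
```

servo_tool --commands '[[[0,0,-10],[0,0,0],0.1],[[0,0,-25],[0,0,0],0.1],[[8,15.5,-15],[0,0,0],0.1],[[16,31,-10],[0,0,0],0.1],[[22,43,0],[0,0,0],0.1]]'

```text
t: 8.2
tcp_pos: [558.4, -135.5, 66.7]
tcp_rot: [0.002, 0.532, 0.846, 0.0]
ft_force: [0.7, -0.9, 0.0]
grip_width: 20.1
```

servo_tool --commands '[[[22,43,0],[0,0,0],0.1],[[18,36,0],[0,0,0],0.1],[[11,21.5,0],[0,0,0],0.1],[[5.3,10.2,10],[0,0,-0.1],0.1],[[0,0,15],[0,0,0],0.1]]'

```text
t: 8.7
tcp_pos: [633.9, -33.9, 40.1]
tcp_rot: [0.002, 0.487, 0.874, 0.001]
ft_force: [0.1, -0.5, 1.0]
grip_width: 20.4
```

servo_tool --commands '[[[0,0,5],[0,0,0],0.1],[[0,0,0],[0,0,0],0.1]]'

```text
t: 8.9
tcp_pos: [630.2, -35.8, 32.2]
tcp_rot: [-0.002, 0.489, 0.872, -0.001]
ft_force: [-0.5, -0.2, 0.0]
grip_width: 20.8
```

```bash
python3 - <<'E'
from h import *
print(robot.observe()["grip_width"])
move_to(632.2,-35.5,8.8,0.552)
E
```

```text
20.751384611392144
tcp [630.2 -35.8  32.2] jaw 0.548 j6 -0.79 shift [-0.9  1.9 23.4] turn_z -0.004 tilt [-0.003  0.001 -1.   ] t 8.9
```

servo_tool --commands '[[[0,0,12],[0,0,0],0.1],[[0,0,8],[0,0,0],0.1],[[0,0,4],[0,0,0],0.1],[[0,0,1.3],[0,0,0],0.1],[[0,0,0],[0,0,0],0.1]]'

```text
t: 9.4
tcp_pos: [632.0, -35.4, 8.5]
tcp_rot: [-0.0, 0.488, 0.873, -0.0]
ft_force: [0.8, 0.0, -0.3]
grip_width: 20.6
```

servo_tool --commands '[[[0,0,0],[0,0,0],0.38],[[0,0,0],[0,0,0],0.38],[[0,0,-15],[0,0,0],0.38],[[0,0,-30],[0,0,0],0.5],[[0,0,-30],[0,0,0],0.5]]'

```text
t: 9.9
tcp_pos: [631.7, -35.1, 84.9]
tcp_rot: [-0.0, 0.488, 0.873, -0.0]
ft_force: [1.0, 0.8, 0.3]
grip_width: 42.6
```

```bash
python3 - <<'E'
from h import *
move_to(487,-135.3,50,-.915+np.pi/2)
p=grab("wrist")[0];save("w5.png",p)
E
```

```text
tcp [631.7 -35.1  84.9] jaw 0.551 j6 -0.79 shift [  -9.6 -175.7   34.9] turn_z -0.105 tilt [-0.001  0.    -1.   ] t 9.9
```

View pics/w5.png

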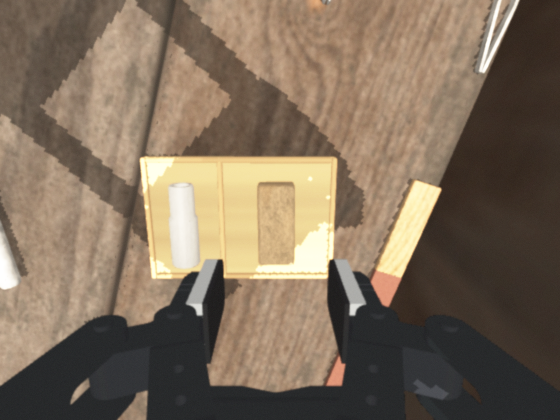

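Both pieces lie flat and centred in their compartments: collet at (183,225), wedge at (276,223). Next is the punch.

servo_tool --commands '[[[-1,-20,0],[0,0,0],0.5],[[-2,-36,0],[0,0,0],0.5],[[-3,-45,0],[0,0,0],0.5],[[-2,-40,0],[0,0,0],0.5],[[-1.4,-23,10],[0,0,0],0.5]]'

```text
t: 10.45
tcp_pos: [496.3, -130.7, 75.4]
tcp_rot: [0.002, 0.488, 0.873, -0.0]
ft_force: [1.1, -0.0, 0.1]
grip_width: 42.9
```

servo_tool --commands '[[[0,-11.7,15],[0,0,-0.105],0.5],[[0,0,10],[0,0,0],0.5],[[0,0,0],[0,0,0],0.5]]'

```text
t: 10.75
tcp_pos: [486.8, -134.9, 48.0]
tcp_rot: [-0.001, 0.443, 0.897, 0.0]
ft_force: [-0.7, 0.3, 0.4]
grip_width: 43.0
```

```bash
python3 - <<'E'
from h import *
p=grab("wrist")[0];save("w6.png",p)
move_to(487,-135.3,3,-.915+np.pi/2)
E
```

```text
tcp [ 487.6 -134.9   48.6] jaw 0.654 j6 -1.16 shift [ 0.1 -0.7 45.6] turn_z -0.002 tilt [-0.  0. -1.] t 10.8
```

View pics/w6.png

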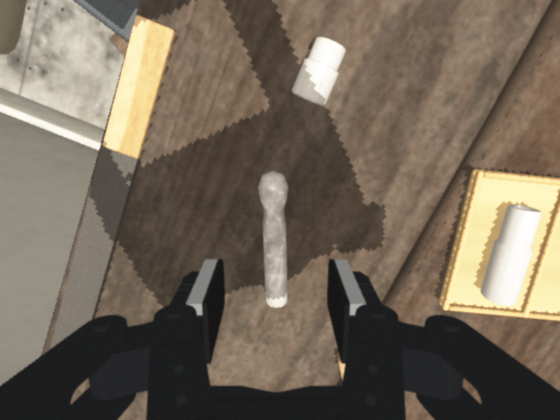

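The punch runs from (273,172) to (277,306) between the fingers, thick end up. Descending.

servo_tool --commands '[[[0,0,16],[0,0,0],0.5],[[0,0,14],[0,0,0],0.5],[[0,0,10],[0,0,0],0.5],[[0,0,5],[0,0,0],0.5],[[0,0,0],[0,0,0],0.2]]' --force 70

```text
t: 11.3
tcp_pos: [486.7, -134.7, 2.6]
tcp_rot: [-0.001, 0.442, 0.897, 0.0]
ft_force: [-1.1, 0.5, -0.7]
grip_width: 29.3
```

servo_tool --commands '[[[0,0,0],[0,0,0],0],[[0,0,0],[0,0,0],0],[[0,0,0],[0,0,0],0],[[0,0,0],[0,0,0],0]]'

```text
t: 11.7
tcp_pos: [487.5, -135.4, 3.9]
tcp_rot: [0.0, 0.442, 0.897, -0.0]
ft_force: [-0.5, -0.5, 1.7]
grip_width: 13.0
```

servo_tool --commands '[[[0,0,-10],[0,0,0],0],[[0,0,-25],[0,0,0],0],[[0,0,-30],[0,0,0],0],[[0,0,-20],[0,0,0],0],[[0,0,-10],[0,0,0],0]]'

```text
t: 12.2
tcp_pos: [488.4, -135.9, 101.2]
tcp_rot: [0.002, 0.442, 0.897, -0.0]
ft_force: [0.2, 0.1, -0.8]
grip_width: 12.9
```

```bash
python3 - <<'E'
from h import *
# tray from top measurement
o=np.array([417.9,111.8]);th=2.18;ey=np.array([np.cos(th),np.sin(th)]);ex=np.array([ey[1],-ey[0]])
w=o+25*ex-18*ey;print(w)
move_to(w[0],w[1],95,th-np.pi/2)
E
```

```text
[448.70246097 111.34349321]
tcp [ 488.4 -135.9  101.2] jaw 0.656 j6 -1.16 shift [220.1 119.3   5.6] turn_z 0.047 tilt [ 0.003 -0.002 -1.   ] t 12.2
```

servo_tool --commands '[[[15,8,0],[0,0,0],0],[[30,16,0],[0,0,0],0],[[38,21,0],[0,0,0],0],[[40,22,0],[0,0,0],0],[[40,22,0],[0,0,0],0]]'

```text
t: 12.7
tcp_pos: [456.2, 50.5, 97.3]
tcp_rot: [-0.001, 0.442, 0.897, -0.0]
ft_force: [1.8, 0.6, -0.9]
grip_width: 12.7
```

servo_tool --commands '[[[30,16,0],[0,0,0],0],[[18,9.5,0],[0,0,0],0],[[9,5,0],[0,0,0.047],0],[[0,0,0],[0,0,0],0],[[0,0,0],[0,0,0],0]]'

```text
t: 13.2
tcp_pos: [446.7, 112.3, 97.7]
tcp_rot: [-0.001, 0.462, 0.887, -0.0]
ft_force: [-0.6, -0.4, -0.8]
grip_width: 12.9
```

```bash
python3 - <<'E'
from h import *
p=grab("wrist")[0];save("w7.png",p)
move_to(448.7,111.3,8.5,2.18-np.pi/2)
E
```

```text
tcp [447.1 111.9  97.9] jaw 0.61 j6 -0.62 shift [-1.5  1.1 89.4] turn_z 0.001 tilt [-0.001 -0.    -1.   ] t 13.25
```

View pics/w7.png

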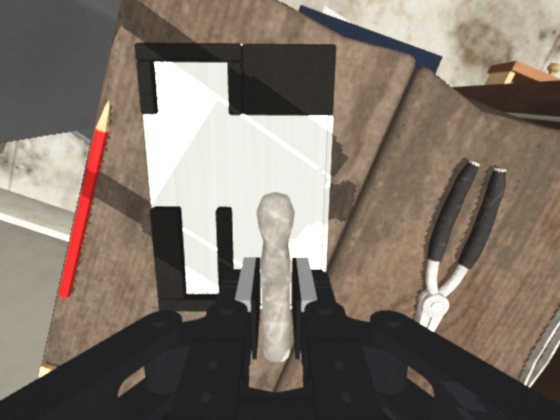

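The punch hangs aligned over its compartment (right of the jaw slot). The pocket is at left, handle end up at (190,90), jaw slot (182–218, 207–295). Lowering it.

servo_tool --commands '[[[-1,1,25],[0,0,0],0],[[0,0,30],[0,0,0],0],[[0,0,20],[0,0,0],0],[[0,0,8],[0,0,0],0],[[0,0,4],[0,0,0],0]]'

```text
t: 13.75
tcp_pos: [448.6, 111.1, 10.7]
tcp_rot: [-0.001, 0.463, 0.886, -0.0]
ft_force: [0.7, 0.5, -1.0]
grip_width: 12.5
```

servo_tool --commands '[[[0,0,1.6],[0,0,0],0],[[0,0,0],[0,0,0],0],[[0,0,0],[0,0,0],0.28],[[0,0,0],[0,0,0],0.28],[[0,0,0],[0,0,0],0.28]]'

```text
t: 14.25
tcp_pos: [449.6, 111.8, 10.5]
tcp_rot: [0.001, 0.462, 0.887, 0.0]
ft_force: [0.5, -0.5, -0.3]
grip_width: 23.7
```

servo_tool --commands '[[[0,0,-15],[0,0,0],0.28],[[0,0,-30],[0,0,0],0.28],[[0,0,-40],[0,0,0],0.6],[[0,0,-20],[0,0,0],0.8],[[0,0,0],[0,0,0],0.8]]'

```text
t: 14.75
tcp_pos: [451.9, 111.9, 118.5]
tcp_rot: [0.003, 0.462, 0.887, 0.002]
ft_force: [0.3, -0.2, 0.2]
grip_width: 66.9
```

```bash
python3 - <<'E'
from h import *
th=1.969;c=np.array([563.4,147.2])
w=c+24*np.array([np.cos(th),np.sin(th)]);print(w)
move_to(w[0],w[1],90,th-np.pi/2)
E
```

```text
[554.09368348 169.32221672]
tcp [451.9 111.9 118.5] jaw 0.609 j6 -0.62 shift [-11.3 116.6  29.3] turn_z 0.211 tilt [ 0.007 -0.    -1.   ] t 14.75
```

servo_tool --commands '[[[-15,15,0],[0,0,0],0.8],[[-25,25,0],[0,0,0],0.8],[[-10,10,0],[0,0,0],0.8],[[0,0,0],[0,0,0],0.8],[[0,0,0],[0,0,0],0.8]]'

```text
t: 15.25
tcp_pos: [517.4, 99.4, 113.6]
tcp_rot: [-0.001, 0.463, 0.887, -0.001]
ft_force: [-0.5, 0.8, -0.3]
grip_width: 68.3
```

servo_tool --commands '[[[0,0,0],[0,0,0],0.8],[[0,0,0],[0,0,0],0.8]]'

```text
t: 15.45
tcp_pos: [517.6, 99.6, 114.5]
tcp_rot: [-0.0, 0.462, 0.887, -0.0]
ft_force: [0.5, 1.1, -0.2]
grip_width: 68.2
```

```bash
python3 - <<'E'
from h import *
p=grab("wrist")[0];save("w8.png",cv2.resize(p,None,fx=1.42,fy=1.42,interpolation=3))
move_to(554,169,90,1.969-np.pi/2)
E
```

```text
tcp [517.9  99.6 114.7] jaw 0.609 j6 -0.64 shift [36.2 69.3 24.7] turn_z 0.211 tilt [-0.001  0.    -1.   ] t 15.5
```

View pics/w8.png

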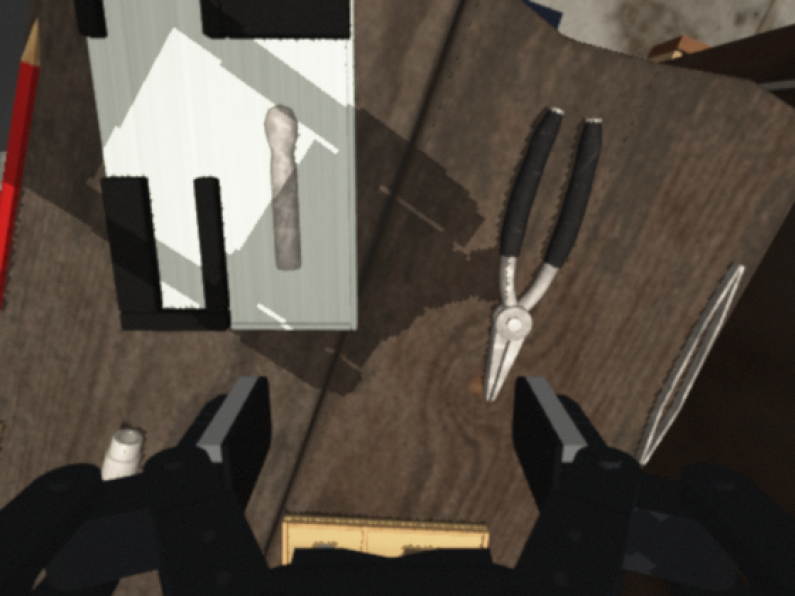

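The punch lies flat in its compartment (265–300, 105–270). Pliers: tip (490,402), pivot (514,322), handle ends (557,108) and (595,120). Now I'll fit the tray from its foam corners.

```bash
cat > fit.py <<'E'
from h import *
def fit(rows,c,s):
    A=np.array([r[:2] for r in rows],float);B=np.array([pix(r[3]/s,r[4]/s,r[2],c)[:2] for r in rows])
    a=A-A.mean(0);b=B-B.mean(0);th=np.arctan2((a[:,0]*b[:,1]-a[:,1]*b[:,0]).sum(),(a*b).sum())
    Rm=np.array([[np.cos(th),-np.sin(th)],[np.sin(th),np.cos(th)]]);o=B.mean(0)-Rm@A.mean(0)
    print("origin",o.round(1),"yaxis",round(th+np.pi/2,3),"res",((B-o)@Rm-A).round(1).tolist());return o,th
E
python3 - <<'E'
from fit import *
c=load("wrist");s=1.42
o,th=fit([(-37.5,-12,14,147,178),(-14.5,-12,14,195,178),(-4,-12,14,217,178),(-47.5,46,14,103,37),(-4.5,46,14,204,37),(55,46,14,352,38),(58,-86,8,357,329),(-14.5,-75,14,205,308)],c,s)
t=pix(490/s,402/s,6,c)[:2];h=(pix(557/s,108/s,8,c)[:2]+pix(595/s,120/s,8,c)[:2])/2
d=h-t;print("pliers",(t+h)/2,np.hypot(*d),np.arctan2(d[1],d[0]),"pivot",pix(514/s,322/s,12,c)[:2])
u=d/np.hypot(*d);n=np.array([u[1],-u[0]])
print("pivot rel",(pix(514/s,322/s,12,c)[:2]-(t+h)/2)@np.c_[n,u])
print("grip pt",(t+h)/2+24*u)
E
```

```text
origin [419.1 113.3] yaxis 2.168 res [[1.7, -0.5], [0.1, -0.2], [-0.6, -0.1], [0.1, -1.3], [-1.0, -0.7], [1.0, -0.3], [-0.8, 1.1], [-0.6, 1.9]]
pliers [565.34197857 147.66991698] 145.22721443626648 1.9715721598607754 pivot [573.89541087 123.33397743]
pivot rel [ -1.6186023  -25.74450009]
grip pt [555.97879102 169.76812322]
```

```bash
python3 - <<'E'
from h import *
c=load("wrist");W=world(*c[1:]);o=np.array([419.1,113.3]);th=2.168-np.pi/2
ex=np.array([np.cos(th),np.sin(th)]);ey=np.array([-ex[1],ex[0]])
L=np.stack([(W[...,:2]-o)@ex,(W[...,:2]-o)@ey,W[...,2]],-1)
for y0 in (5,25,-40):
    m=(abs(L[...,1]-y0)<8)
    print(y0,[(x,round(float(np.median(L[m&(abs(L[...,0]-x)<1)][:,2])),1)) for x in range(-66,-40,2)],[(x,round(float(np.median(L[m&(abs(L[...,0]-x)<1)][:,2])),1)) for x in range(44,66,3)])
m=(abs(W[...,0]-555.5)<8)&(abs(W[...,1]-169.5)<8);print(np.percentile(W[m][:,2],[5,50,95]))
move_to(555.7,169.6,50,0.4005)
E
```

```text
5 [(-66, -1.6), (-64, -1.5), (-62, -1.2), (-60, 3.6), (-58, 4.2), (-56, 4.2), (-54, 4.2), (-52, 4.2), (-50, 4.1), (-48, 4.1), (-46, 4.3), (-44, 4.2), (-42, 4.2)] [(44, 4.4), (47, 4.2), (50, 4.2), (53, 6.8), (56, 3.3), (59, -0.4), (62, -0.4), (65, -0.3)]
25 [(-66, -1.2), (-64, -1.2), (-62, -0.9), (-60, 3.7), (-58, 4.1), (-56, 4.3), (-54, 4.2), (-52, 4.2), (-50, 3.9), (-48, 4.4), (-46, 4.1), (-44, 4.2), (-42, 4.4)] [(44, 4.1), (47, 4.2), (50, 4.2), (53, 7.4), (56, 1.9), (59, -0.8), (62, -0.7), (65, -0.5)]
-40 [(-66, -1.6), (-64, nan), (-62, nan), (-60, nan), (-58, 13.5), (-56, 14.0), (-54, 14.1), (-52, 14.2), (-50, 14.1), (-48, 13.9), (-46, 14.2), (-44, 14.3), (-42, 14.3)] [(44, 4.2), (47, 4.2), (50, 4.2), (53, 4.8), (56, 7.5), (59, -0.3), (62, -0.7), (65, -1.7)]
[-2.38333527 -1.16308761  9.15663258]
tcp [517.9  99.6 114.7] jaw 0.609 j6 -0.64 shift [35.7 71.1 64.7] turn_z 0.209 tilt [-0.001  0.    -1.   ] t 15.5
  return _methods._mean(a, axis=axis, dtype=dtype,
  ret = ret.dtype.type(ret / rcount)
```

servo_tool --commands '[[[8,16,0],[0,0,0],0.8],[[14,27,0],[0,0,0],0.8],[[9,18,10],[0,0,0.05],0.8],[[4,9,20],[0,0,0.1],0.8],[[0,0,15],[0,0,0.06],0.8]]'

```text
t: 16.0
tcp_pos: [556.7, 169.2, 69.4]
tcp_rot: [0.0, 0.554, 0.833, 0.0]
ft_force: [0.1, 0.5, 0.2]
grip_width: 68.2
```

servo_tool --commands '[[[0,0,7],[0,0,0],0.8],[[0,0,0],[0,0,0],0.8],[[0,0,0],[0,0,0],0.8]]'

```text
t: 16.3
tcp_pos: [556.7, 167.7, 63.5]
tcp_rot: [0.0, 0.553, 0.833, 0.0]
ft_force: [0.3, 0.8, -0.3]
grip_width: 68.6
```

```bash
python3 - <<'E'
from h import *
p=grab("wrist")[0];save("w9.png",cv2.resize(p,None,fx=1.42,fy=1.42,interpolation=3))
move_to(555.7,169.6,1,0.4005)
E
```

```text
tcp [557.1 167.7  63.8] jaw 0.4 j6 -0.31 shift [ 2.3 -0.6 62.8] turn_z -0.001 tilt [ 0.001  0.    -1.   ] t 16.35
```

View pics/w9.png

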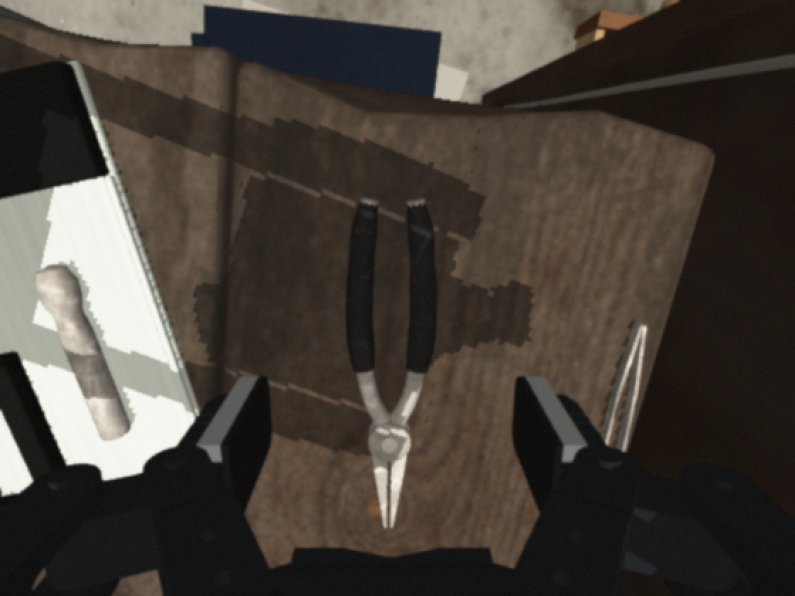

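Pliers nearly upright in the view: tip (389,526), handle ends (369,200) and (417,200), handles at row 300 spanning 347–437.

```bash
python3 - <<'E'
from h import *
c=load("wrist");s=1.42
f=lambda u,v,z:pix(u/s,v/s,z,c)[:2]
t=f(389,526,6);h=f(393,199,6);d=h-t;u=d/np.hypot(*d);n=np.array([u[1],-u[0]]);m=(t+h)/2
print(m,np.hypot(*d),np.arctan2(d[1],d[0]),m+24*u)
for uv in [(347,300),(437,300),(389,445)]: print((f(*uv,6)-m)@np.c_[n,u])
g=m+24*u;move_to(g[0],g[1],1,np.arctan2(d[1],d[0])-np.pi/2)
E
```

```text
[564.92200587 147.95397323] 144.9783304265883 1.960612103193017 [555.80157343 170.15347124]
[-17.53328765  33.13049285]
[17.71941501 33.52826788]
[ -0.42207995 -31.24780885]
tcp [557.1 167.7  63.8] jaw 0.4 j6 -0.31 shift [ 2.8 -0.3 62.8] turn_z 0.01 tilt [ 0.001  0.    -1.   ] t 16.35
```

servo_tool --commands '[[[2.8,-0.3,20],[0,0,0.01],0.8],[[0,0,20],[0,0,0],0.8],[[0,0,14],[0,0,0],0.8],[[0,0,6],[0,0,0],0.8],[[0,0,2.5],[0,0,0],0.8]]' --force 60

```text
t: 16.85
tcp_pos: [555.2, 170.2, 0.2]
tcp_rot: [-0.0, 0.557, 0.83, -0.0]
ft_force: [-0.8, -0.0, 0.2]
grip_width: 68.3
```

servo_tool --commands '[[[0,0,0],[0,0,0],0.6],[[0,0,0],[0,0,0],0.3],[[0,0,0],[0,0,0],0.3],[[0,0,0],[0,0,0],0.3],[[0,0,0],[0,0,0],0.3]]'

```text
t: 17.35
tcp_pos: [556.1, 170.4, 1.6]
tcp_rot: [0.001, 0.557, 0.83, 0.001]
ft_force: [-0.4, -0.2, 5.3]
grip_width: 32.9
```

```bash
python3 - <<'E'
from h import *
print(robot.observe()["grip_width"],robot.observe()["ft_force"])
th=2.172;o=np.array([418.2,112.4]);ey=np.array([np.cos(th),np.sin(th)]);ex=np.array([ey[1],-ey[0]])
g=o-26*ex+24*ey;print(g);move_to(g[0],g[1],80,th-np.pi/2)
E
```

```text
32.855990449001304 [-0.41761467 -0.15745464  5.34550227]
[383.18370836 117.48520597]
tcp [556.1 170.4   1.6] jaw 0.389 j6 -0.3 shift [  16.6 -180.   -78.8] turn_z -0.212 tilt [ 0.002  0.    -1.   ] t 17.35
```

servo_tool --commands '[[[0,0,-8],[0,0,0],0.3],[[0,0,-20],[0,0,0],0.3],[[0,0,-30],[0,0,0],0.3],[[0,0,-20],[0,0,0],0.3],[[2,-15,0],[0,0,0],0.3]]'

```text
t: 17.85
tcp_pos: [544.4, 166.8, 82.6]
tcp_rot: [0.003, 0.557, 0.83, 0.003]
ft_force: [0.8, 0.5, -1.0]
grip_width: 32.7
```

servo_tool --commands '[[[3,-28,0],[0,0,0],0.3],[[3,-36,0],[0,0,0],0.3],[[3,-36,0],[0,0,0],0.3],[[3,-32,0],[0,0,0],0.3],[[1.6,-20,0],[0,0,0],0.3]]'

```text
t: 18.35
tcp_pos: [391.8, 121.1, 78.0]
tcp_rot: [-0.001, 0.557, 0.83, -0.001]
ft_force: [-0.4, 1.0, -0.9]
grip_width: 32.7
```

servo_tool --commands '[[[1,-13,0],[0,0,-0.05],0.3],[[0,0,0],[0,0,-0.1],0.3],[[0,0,0],[0,0,-0.062],0.3],[[0,0,0],[0,0,0],0.3],[[0,0,0],[0,0,0],0.3]]'

```text
t: 18.85
tcp_pos: [382.2, 117.4, 78.5]
tcp_rot: [0.0, 0.467, 0.884, 0.0]
ft_force: [0.3, 0.1, -1.3]
grip_width: 32.8
```

```bash
python3 - <<'E'
from h import *
p=grab("wrist")[0];save("w10.png",cv2.resize(p,None,fx=1.42,fy=1.42,interpolation=3))
print(robot.observe()["grip_width"]);move_to(383.2,117.5,30,2.172-np.pi/2)
E
```

```text
32.92525387243253
tcp [382.3 117.4  78.5] jaw 0.599 j6 -0.6 shift [-0.4  0.8 48.5] turn_z -0.002 tilt [-0.  0. -1.] t 18.9
```

View pics/w10.png

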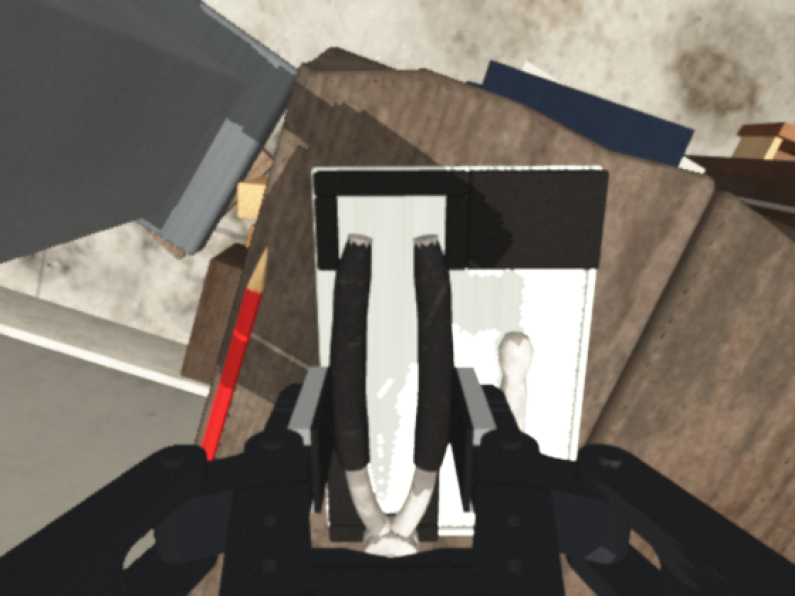

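Pliers held level and aligned: handle ends (358,236) and (427,236). Foam pocket's inner top corners are (337,195) and (446,195), lower corners (341,270) and (448,269); tray outer corners (313,169) and (606,169). I'll fit the two against each other.

```bash
python3 - <<'E'
from fit import *
c=load("wrist");s=1.42
o,th=fit([(-47.5,75,14,337,195),(-4.5,75,14,446,195),(-47.5,46,14,341,270),(-4.5,46,14,448,269),(55,46,14,598,268),(-58,86,8,312,168),(58,86,8,607,168)],c,s)
f=lambda u,v,z:pix(u/s,v/s,z,c)[:2]
ex=np.array([np.cos(th),np.sin(th)]);ey=np.array([-ex[1],ex[0]])
L=lambda q:((q-o)@np.c_[ex,ey]).round(1)
print("ends",L(f(358,238,83)),L(f(427,238,83)))
for r,a,b in [(300,334,449),(460,335,447)]: print("outer",L(f(a,r,83)),L(f(b,r,83)))
print("pivot",L(f(390,545,86)))
print("tcp",L(np.array([382.3,117.4])))
E
```

```text
origin [418.  113.4] yaxis 2.176 res [[0.0, 0.6], [-1.2, 0.4], [0.6, 0.1], [0.3, 0.3], [0.5, 0.4], [0.5, -0.6], [-0.8, -1.1]]
ends [-35.4  71.4] [-17.4  71.3]
outer [-42.3  54.5] [-11.2  54.4]
outer [-43.7   4.9] [-10.5   4.7]
pivot [-27.6 -23.1]
tcp [-27.   23.6]
```

servo_tool --commands '[[[0.4,0.7,15],[0,0,-0.008],0.3],[[0,0,20],[0,0,0],0.3],[[0,0,13],[0,0,0],0.3],[[0,0,7],[0,0,0],0.3],[[0,0,3],[0,0,0],0.3]]'

```text
t: 19.4
tcp_pos: [382.2, 118.1, 19.8]
tcp_rot: [-0.001, 0.463, 0.886, -0.0]
ft_force: [0.0, -0.9, -1.4]
grip_width: 32.6
```

servo_tool --commands '[[[0,0,0],[0,0,0],0.3],[[0,0,3],[0,0,0],0.3],[[0,0,3],[0,0,0],0.3],[[0,0,3],[0,0,0],0.3],[[0,0,0],[0,0,0],0.3]]'

```text
t: 19.9
tcp_pos: [382.4, 118.1, 11.1]
tcp_rot: [-0.0, 0.463, 0.887, -0.0]
ft_force: [-0.9, -0.3, -1.4]
grip_width: 32.6
```

servo_tool --commands '[[[0,0,2],[0,0,0],0.3],[[0,0,2],[0,0,0],0.3],[[0,0,1.5],[0,0,0],0.3],[[0,0,1],[0,0,0],0.3],[[0,0,0],[0,0,0],0.3]]'

```text
t: 20.4
tcp_pos: [382.7, 118.2, 5.6]
tcp_rot: [-0.0, 0.462, 0.887, -0.0]
ft_force: [-5.3, -0.3, 13.5]
grip_width: 32.8
```

Contact at 13 N, with the TCP at the expected seated height. Releasing.

servo_tool --commands '[[[0,0,0],[0,0,0],0.48],[[0,0,0],[0,0,0],0.52],[[0,0,0],[0,0,0],0.52],[[0,0,-5],[0,0,0],0.52],[[0,0,-15],[0,0,0],0.52]]'

```text
t: 20.9
tcp_pos: [381.3, 118.1, 24.3]
tcp_rot: [-0.001, 0.463, 0.887, -0.001]
ft_force: [-0.3, 0.1, 0.9]
grip_width: 44.3
```

servo_tool --commands '[[[0,0,-25],[0,0,0],0.52],[[-15,0,-40],[0,0,0],0.52],[[-30,0,-40],[0,0,0],0.52],[[-30,0,-20],[0,0,0],0.52],[[-15,0,0],[0,0,0],0.52]]'

```text
t: 21.4
tcp_pos: [438.0, 42.3, 154.0]
tcp_rot: [0.004, 0.463, 0.886, 0.001]
ft_force: [-0.5, 0.0, 0.5]
grip_width: 44.6
```

servo_tool --commands '[[[-20,15,0],[0,0,0],0.52],[[0,0,0],[0,0,0],0.52],[[0,0,0],[0,0,0],0.52]]'

```text
t: 21.7
tcp_pos: [456.7, 36.7, 148.6]
tcp_rot: [-0.002, 0.463, 0.886, -0.0]
ft_force: [-0.8, -0.6, 0.5]
grip_width: 43.9
```

```bash
python3 - <<'E'
from h import *
p,d,K,t,M=grab("wrist");save("w11.png",cv2.resize(p,None,fx=1.42,fy=1.42,interpolation=3))
W=world(d,K,t,M);o=np.array([418.,113.]);th=2.174-np.pi/2
ex=np.array([np.cos(th),np.sin(th)]);ey=np.array([-ex[1],ex[0]])
L=np.stack([(W[...,:2]-o)@ex,(W[...,:2]-o)@ey,W[...,2]],-1)
for y0 in (62,50,30,10,-28,-45,-65):
    m=(abs(L[...,1]-y0)<3)&(L[...,0]>-48)&(L[...,0]<-4);q=L[m];h=q[(q[:,2]>9)];print(y0,len(q),"p95z",np.percentile(q[:,2],95).round(1) if len(q) else 0,"x",np.percentile(h[:,0],[3,97]).round(1) if len(h) else 0)
print(robot.observe()["t"])
E
```

```text
62 0 p95z 0 x 0
50 462 p95z 15.0 x [-41.4  -4.3]
30 590 p95z 15.6 x [-42.7  -8.6]
10 566 p95z 15.1 x [-41.8 -10.4]
-28 526 p95z 16.1 x [-46.7  -6.5]
-45 470 p95z 15.2 x [-46.7  -6.3]
-65 4511 p95z 237.0 x [-39.5 -22.7]
21.75
```

View pics/w11.png

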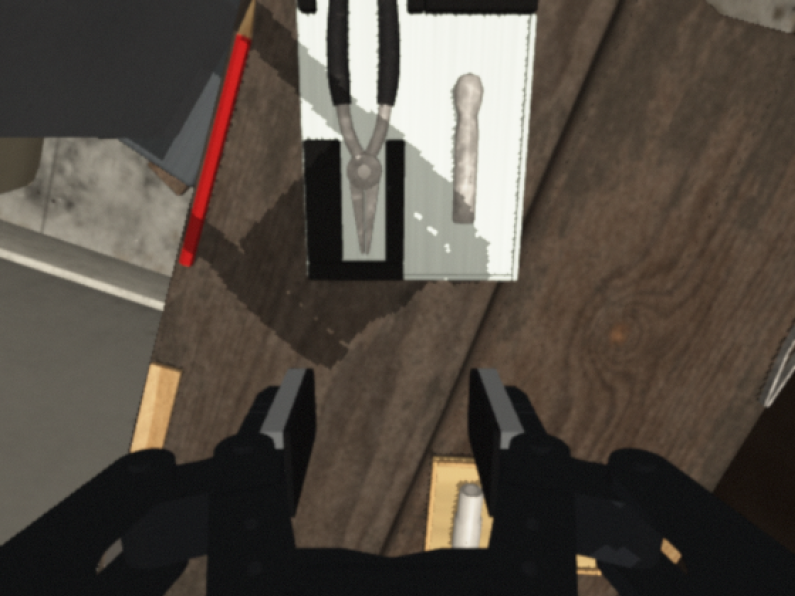

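The pliers sit in the pocket with jaws centred in the slot (345–385) and tops at about 15–16 mm as expected. The punch is flat at (467,148). One last numeric check of the short collet, then I hand in.

```bash
python3 - <<'E'
from h import *
a=load("top")[0];b=grab("top")[0]
f=lambda p:np.argwhere(p[258:276,284:304].min(-1)>140).mean(0).round(2)
print(f(a),f(b),robot.observe()["qvel"].round(3))
print(robot.finish_job())
E
```

```text
[9.08 9.91] [9.08 9.9 ] [ 0.006 -0.006 -0.001 -0.001 -0.002 -0.002]
the job is handed in; nothing more can be done
None
```

Both kits are made up, everything is let go, and I handed the job in at about 22 s of the 93 s allowed.

- **Fitting kit:** The wrist picture taken after placing shows the long collet flat in the narrow compartment and the wedge flat in the wide one, both clear of the rims and divider.
- **Forming kit:** The punch lies flat in its compartment. The pliers are in their pocket with the jaws centred in the slot. Their measured tops were at z = 15–16 mm against 16 mm expected when seated, and contact came at the expected seated height with about 13 N.
- **Short collet:** Before-and-after top views put it in the same place to within about 0.01 pixel.

**Disagreements:** Separate measurements of the same things differed by up to about 2 mm (foam tray and pliers positions), which is within the stated calibration. The last picture cut off the handle end of the foam tray, so I checked the handles only up to y = 50. No check failed.

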